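Shift the bench lathe into third speed

TASK

Put the bench lathe into third speed by pushing its gear lever through the H-shaped gate on the headstock: from the left-hand side where it now stands (in the first slot, the second, or between them), across to the right through the middle channel, then forward, away from the robot, fully home in the third slot, the one ahead on the right, without going back into the fourth slot. Only push the knob or stem with the fingers, gently: do not take the lever between the fingers or force it, and leave the things lying about where they are.

Things in the scene. Friction and masses are not known exactly. Their poses are not given: they have to be found in the camera images.
- lathe: small bench lathe, bolted down. Origin on the bench under the centre of its headstock, a grey box 240 x 240 mm, 105 high; x axis = forward (away from the robot, turned by the lathe's yaw), y = left, z up. Bed, wooden blank and tailstock run from the headstock to the right (-y) as far as 445 mm, under 110 high; a motor, 95 high, lies behind, to x = +210 mm.
- gate (a point): centre of the H-shaped gate in a steel plate 130 x 130 x 10 mm on the headstock; its top is 115 mm above the bench; axes as the lathe's. A middle channel 22 mm wide runs along y; four slots 20 mm wide run along x, 26 mm left and right of centre, to 39 mm ahead and behind. One to four dark pips mark them: first ahead-left, second behind-left, third ahead-right, fourth behind-right.
- third_slot (a point): where the stem's axis passes the gate plate when fully home in the third slot: top of the plate, 29 mm ahead and 26 mm right of the gate's centre. Two fixed steel tongues, 32 mm wide, ahead and behind between the slots, stop the lever from crossing except in the middle channel.
- pivot (a point): point that the lever swings about, inside the headstock, 10 mm above the bench on the lathe's z axis; axes as the lathe's. Seen from here the knob's centre is at 205 mm x (sin fore, -sin across cos fore, cos across cos fore).
- knob (a point): centre of the round black knob, 44 mm across, on top of the lever, 215 mm above the bench when upright; its z axis runs up the lever. Below it a 22 mm thick collar (17 to 29 mm under the centre) and a steel stem 14 mm thick. About 3 N at the knob moves it; nothing springs back, it stays where it is left.
- gear_across (a joint): lever's sideways angle, rad: -0.25 = left leg of the H (first and second slot), 0 = middle, +0.25 = right leg (third and fourth slot); moves the knob 51 mm either way. About 0.03 of play within a slot.
- gear_fore (a joint): lever's fore-and-aft angle, rad: +0.28 = fully home ahead (first or third slot), 0 = neutral (crossing possible within about 0.035 of it), -0.28 = fully back (second or fourth slot); moves the knob 57 mm either way.
- gouge: turning gouge lying in front of the bed, 330 long, light square-edged handle 26 thick; origin under the handle's front end. Not part of the job.
- skew: skew chisel lying beside the gouge, 255 long, handle 22 thick; origin under the handle's front end. Not part of the job.
- mallet: wooden mallet lying left of the headstock, dark head 60 x 100 x 60 high, handle 170 long; origin under the head. Not part of the job.
- mushroom: small turned wooden mushroom, 48 across, 51 high, standing on the near right corner of the headstock's top; origin at its foot. Not part of the job.
- wax_tin: flat aluminium wax tin, 52 across, 20 high, on the far left corner of the headstock's top; origin under it. Not part of the job.
- oil_bottle: brown glass bottle, 56 across, 120 high, on the bench near the headstock's near left corner; origin under it. Not part of the job.
- billet: wooden billet 40 x 130 x 40 high, lying on the bench in front of the headstock; origin under it. Not part of the job.

How it is judged:
By the outcome, as a careful person would: the job done as asked, in the order asked, and still so for the second after the job is handed in, with the robot touching nothing.
It also fails if it takes over 69 s, if anything falls off the work surface, if the arm or the gripper's body presses on something with over 40 N, if the wrist force passes 120 N, or if a joint passes its speed limit or range.

ROBOT

A 7-joint arm with a two-finger parallel gripper is mounted at the origin on the work surface. World frame = base frame: x ahead of the robot, y to its left, z up, the work surface at z = 0. Lengths are in m, angles in rad, forces in N, time in s.
With the tool pointing down it reaches from about 0.4 to 0.85 m from the base axis. Payload 4.5 kg.
Tool frame: the origin (TCP) lies on the centre line of the jaws, within the pads' length; the fingertips stand 11 mm ahead of it and the grasp point (between the pads) lies 8 mm behind it; z points along the fingers, y is the line along which they close (so a half turn about z gives the same grasp; the last joint's range is limited). The gripper opens to 88 mm and grips with 3 to 60 N. Pads are 18 mm wide; open, the fingers measure 123 mm over their backs; the gripper's body (75 mm by 187 mm) begins 45 mm behind the grasp point.
Start: joints at [1.352, 0.689, -0.195, 1.565, 0.157, 0.902, -0.215], TCP at [0.156, -0.605, 0.25] pointing down, gripper open.
Joint ranges: [-3.01, 3.01], [-0.46, 2.08], [-1.47, 1.51], [0.13, 2.56], [-1, 4.14], [0.04, 2.09], [-2.66, 2.66]. Speed limits (rad/s): [2.57, 2.57, 3.14, 3.14, 3.14, 3.14, 3.14].

INTERFACE

Orientations are given as a unit quaternion [x, y, z, w].
In Python, from plant import * gives the robot as it stands. The module is installed in compiled form; this text tells all that it offers.
- The arm moves only by the tool send_rows, never from a script. Its argument "motion" is a list of rows, each an object of numbers: "x", "y", "z": the shift along the tool's x, y, z in cm; "rx", "ry", "rz": the turn, a rotation vector about the tool's x, y, z in rad; "jaw": the finger opening in cm, from 0 to 8.81. In form: [{"x": .., "y": .., "z": .., "rx": .., "ry": .., "rz": .., "jaw": ..}, ...]. A call has exactly 5 rows; each row shifts and turns the commanded pose from where the row before left it, along the tool's axes as they then stand; what a row does not reach is not made up. A row lasts 1/10 s, in which the tool goes at most 50 mm and 8.59 degrees, less where a joint would pass 70% of its speed; a pose out of reach is approached as far as the arm can. A call is refused whole if a number of a shift passes 5 or a number of a turn 0.15, either way. A call with a gripper value outside its range is refused whole. The fingers move at their own pace and stop on an object; "grip_force" is the grip in N (left out, the last holds). Time passes only in rows, so rows that do not move let the fingers close, or fill a call up. It gives the time, the measured TCP pose, the force, the opening and the grip force at its end, in the units of the state.
- get_state(): the state, without advancing time (a new reading comes with each control period).
- snapshot(name): name is "scene" or "top" or "wrist"; returns a dict with "img" (480x640x3 uint8, red, green, blue), "vertical_fov" (degrees; the focal length in pixels is half the picture's height over the tangent of half this angle, whatever the lens; pixels are square), "cx", "cy" (the principal point, pixels), "D" ([k1, k2, p1, p2, k3] as OpenCV has them; the pictures are not rectified), "extrinsics" (4x4, takes a point from camera to world coordinates). Camera axes: x right, y up, looking along -z (the intrinsics and any distortion apply to the point x, -y, -z); pixel columns grow to the right and rows downward; lengths in m; the calibration is good to about 2 mm. A picture is of the moment at which its call begins. There is no depth.
- finish_job(): hands the job in; it is judged then, once.
The state is a dict: "clock": time; "q": joint angles; "qd": joint speeds; "joint_torque": joint torques, N m; "tool_pos": TCP position; "eef_rot": TCP orientation; "contact_force": force on the tool from outside, world axes, zero at the start; "moment": the same for the moment, N m; "opening": opening from 0.0 (shut) to 1.0 (fully open); "finger_force": force on a finger pad.
Only numpy, scipy, OpenCV 4.12 (cv2) and the standard library are available. Lean on these libraries where they do the work, as an engineer would, in place of code of your own. Each camera call takes 0.05 s, during which the arm holds its last target. There are 200 camera calls.

## Working session

There is one attempt and no reset: what is moved stays moved. The work goes in short steps, Python scripts to look and compute and a tool call to move; the robot and the scene stay as the last step left them, time stands still between calls to the robot, and variables do not carry over. Pictures are saved under pics/ and viewed, at most 10 in all, crops included, and the job is handed in when it is done.

Besides the shell and the picture viewer there is one more tool, called as name([rows], argument=value, ...), one row to a line, values as JSON. send_rows: Moves the arm, as the interface text tells. Its arguments: {"type":"object","properties":{"motion":{"type":"array"},"grip_force":{"type":"number"}},"required":["motion"]}

```bash
mkdir -p pics
cat > h.py <<'E'
from plant import *
import numpy as np, cv2
from scipy.spatial.transform import Rotation as R
def K(s):
    f=240/np.tan(np.radians(s["vertical_fov"])/2)
    return np.array([[f,0,s["cx"]],[0,f,s["cy"]],[0,0,1.]])
def ray(s,u,v):
    p=cv2.undistortPoints(np.array([[[u,v]]],float),K(s),np.array(s["D"],float))[0,0]
    E=np.array(s["extrinsics"]); d=E[:3,:3]@np.array([p[0],-p[1],-1]); return E[:3,3],d/np.linalg.norm(d)
def onz(s,u,v,z):
    o,d=ray(s,u,v); return o+d*(z-o[2])/d[2]
def meet(a,b):
    (o1,d1),(o2,d2)=a,b
    t=np.linalg.lstsq(np.c_[d1,-d2],o2-o1,rcond=None)[0]
    p,q=o1+d1*t[0],o2+d2*t[1]; return (p+q)/2,np.linalg.norm(p-q)
def proj(s,P):
    E=np.array(s["extrinsics"]); c=E[:3,:3].T@(np.array(P)-E[:3,3]); c=np.array([c[0],-c[1],-c[2]])
    return cv2.projectPoints(c.reshape(1,1,3),np.zeros(3),np.zeros(3),K(s),np.array(s["D"],float))[0][0,0]
def snap(n,name):
    s=snapshot(n); cv2.imwrite(f"pics/{name}.png",s["img"][:,:,::-1]); import pickle; pickle.dump(s,open(f"pics/{name}.pkl","wb")); return s
E
python3 - <<'E'
from h import *
for n in("scene","top"):
    s=snap(n,n+"1"); print(n,s["vertical_fov"],s["cx"],s["cy"],s["D"],np.round(s["extrinsics"],3).tolist())
st=get_state(); print(st)
E
```

```text
scene 52.0473532469463 324.4070402623565 244.75160392166597 [-0.13053491  0.          0.          0.          0.        ] [[0.02, -0.713, 0.701, 1.123], [1.0, 0.023, -0.005, 0.045], [-0.012, 0.701, 0.713, 0.788], [0.0, 0.0, 0.0, 1.0]]
top 56.26881065071826 326.6444618355252 238.14378864069226 [-0.05331216  0.          0.          0.          0.        ] [[0.169, 0.962, -0.216, 0.353], [-0.986, 0.166, -0.033, 0.013], [0.005, 0.219, 0.976, 0.892], [0.0, 0.0, 0.0, 1.0]]
{'clock': 0.1, 'q': array([ 1.35179948,  0.68990402, -0.19452341,  1.56619223,  0.15729083,
        0.90249551, -0.21510718]), 'qd': array([-2.55379716e-05, -2.22926082e-03, -1.71698448e-03, -2.57190564e-03,
        9.15497323e-04, -1.39568770e-03,  1.74654067e-03]), 'joint_torque': array([-2.69885932e-03, -5.28497100e+01, -1.27142541e+00, -1.53836721e+01,
       -5.25998371e-02,  1.99166308e-03,  5.86831447e-05]), 'tool_pos': array([ 0.15615331, -0.60463537,  0.24900059]), 'eef_rot': array([ 9.92018237e-01,  1.26091906e-01, -1.53496278e-04, -7.90006865e-04]), 'contact_force': array([0.15571646, 1.3658402 , 0.14308451]), 'moment': array([ 0.01505858, -0.00904626, -0.00946771]), 'finger_force': 0.0, 'opening': 1.002826274435449}
```

View pics/scene1.png

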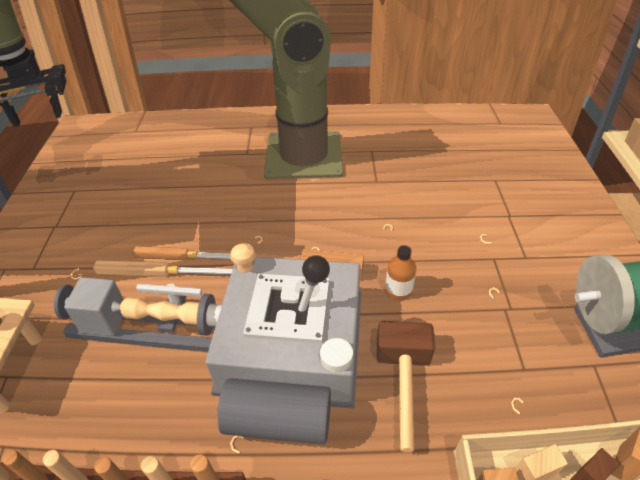

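View pics/top1.png

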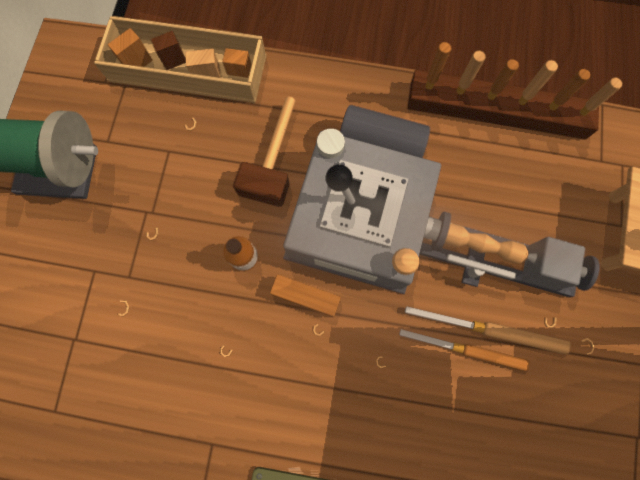

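The scene view shows the knob at (316,269), the plate around (287,305), the mushroom at (243,255) and the tin at (336,353). In the top view the knob is at (339,178), the plate is centred near (363,204), and the mushroom is at (406,261).

```bash
cat > m.py <<'E'
from h import *
import pickle
T=pickle.load(open("pics/top1.pkl","rb"));S=pickle.load(open("pics/scene1.pkl","rb"))
def blob(s,lo,hi,box):
    h=cv2.cvtColor(s["img"],cv2.COLOR_RGB2HSV); m=cv2.inRange(h,lo,hi); k=np.zeros_like(m); x0,y0,x1,y1=box; k[y0:y1,x0:x1]=m[y0:y1,x0:x1]
    c=max(cv2.findContours(k,0,2)[0],key=cv2.contourArea); return c
# plate
g=[]
for s,b in((T,(300,150,425,260)),(S,(235,260,345,350))):
    c=blob(s,(0,0,165),(179,45,255),b); 
    hull=cv2.convexHull(c)[:,0]
    W=np.array([onz(s,u+.0,v+.0,.115)[:2] for u,v in hull])
    r=cv2.minAreaRect((W*1000).astype(np.float32)); print("plate",r, cv2.boundingRect(c))
    c=blob(s,(0,0,0),(179,255,45),(320,155,358,195) if s is T else (298,250,335,288))
    (u,v),rad=cv2.minEnclosingCircle(c); print("knob px",u,v,rad,cv2.boundingRect(c)); g.append(ray(s,u,v))
k,e=meet(*g); print("knob",k,e)
E
python3 m.py
```

```text
plate ((674.262939453125, 33.272335052490234), (3.950712203979492, 12.955912590026855), 9.862040519714355) (340, 160, 8, 3)
knob px 340.0 177.0 13.601571083068848 (327, 165, 27, 20)
plate ((596.307373046875, -17.711212158203125), (202.51402282714844, 194.4544219970703), 88.66696166992188) (235, 260, 110, 90)Traceback (most recent call last):
  File "m.py", line 14, in <module>
    c=blob(s,(0,0,0),(179,255,45),(320,155,358,195) if s is T else (298,250,335,288))
  File "m.py", line 6, in blob
    c=max(cv2.findContours(k,0,2)[0],key=cv2.contourArea); return c
ValueError: max() iterable argument is empty
```

Run:
```python
import pickle,cv2
T=pickle.load(open("pics/top1.pkl","rb"));S=pickle.load(open("pics/scene1.pkl","rb"))
for s,l in((T,[(339,178),(346,182),(335,215),(395,195),(370,232),(310,230),(420,180)]),(S,[(316,269),(312,263),(260,325),(318,325),(270,290),(235,350),(340,290)])):
    h=cv2.cvtColor(s["img"],cv2.COLOR_RGB2HSV); print([h[v,u].tolist() for u,v in l])
o=[]
for s,(x,y) in((T,(280,120)),(S,(210,240))):
    o.append(cv2.resize(s["img"][y:y+150,x:x+160],None,fx=2.5,fy=2.5,interpolation=2))
    
cv2.imwrite("pics/crop.png",cv2.hconcat(o)[:,:,::-1])
```

```text
[[12, 30, 43], [15, 47, 43], [15, 47, 175], [15, 47, 206], [16, 50, 184], [14, 43, 142], [15, 36, 140]]
[[11, 37, 75], [7, 43, 77], [18, 22, 231], [19, 17, 243], [17, 30, 171], [13, 22, 186], [12, 23, 188]]
```

View pics/crop.png

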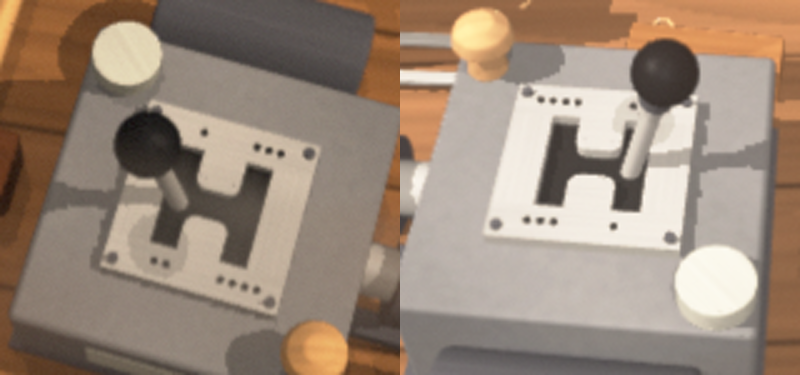

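The crops show the plate corners clearly. The lever is on the left leg, and the stem looks close to the middle channel. I'll use the corners and the knob's circle.

```bash
cat > m.py <<'E'
from h import *
import pickle
T=pickle.load(open("pics/top1.pkl","rb"));S=pickle.load(open("pics/scene1.pkl","rb"))
cen=[]
for s,o,c in((T,(280,120),[(320,147),(275,313),(102,265)]),(S,(210,240),[(85,236),(120,85),(297,95),(277,249)])):
    W=np.array([onz(s,o[0]+u/2.5,o[1]+v/2.5,.115)[:2] for u,v in c])
    print(W.round(4).tolist(), "sides",np.linalg.norm(np.diff(W,axis=0),axis=1).round(3))
    m=(W[0]+W[2])/2; print("centre",m.round(4)); d=np.diff(W,axis=0); print("ang",np.degrees(np.arctan2(d[:,1],d[:,0])).round(1)); cen.append(m)
k,e=meet(ray(T,280+147/2.5,120+144/2.5),ray(S,210+265/2.5,240+73/2.5)); print("knob",k.round(4),e)
m=np.mean(cen,axis=0)
for yaw in np.radians([-8,-5,-3]):
    c,sn=np.cos(yaw),np.sin(yaw); d=k[:2]-m; L=np.array([c*d[0]+sn*d[1],-sn*d[0]+c*d[1]])
    print(np.degrees(yaw),"lathe-frame knob mm",L*1000,"fore",np.arcsin(L[0]/.205),"across",np.arcsin(-L[1]/.205))
for n,uv in (("mushroom",(406,261)),):
    print(n,onz(T,*uv,.145))
E
python3 m.py
```

```text
[[0.6603, -0.0889], [0.5314, -0.0734], [0.5451, 0.0533]] sides [0.13  0.127]
centre [ 0.6027 -0.0178]
ang [173.1  83.8]
[[0.6637, -0.086], [0.5323, -0.0723], [0.5457, 0.0565], [0.6768, 0.0401]] sides [0.132 0.129 0.132]
centre [ 0.6047 -0.0148]
ang [174.   84.1  -7.1]
knob [0.6064 0.0345 0.2077] 0.001411375630034841
-8.0 lathe-frame knob mm [-4.44838939 50.6312612 ] fore -0.021701163715256225 across -0.249564280699387
-5.0 lathe-frame knob mm [-1.79245755 50.79468353] fore -0.008743806803428247 across -0.25038703530599793
-3.0000000000000004 lathe-frame knob mm [-1.86567474e-02  5.08262966e+01] fore -9.100852411850198e-05 across -0.2505462124617755
mushroom [ 0.50212392 -0.10051653  0.145     ]
```

The gate centre is about (0.604, -0.016) and the yaw about -6.4°. The lever is on the left leg near neutral, with the knob at (0.606, 0.0345, 0.208), which fits the given sizes. I'll close the fingers, turn the tool to the lathe's axes and travel high to the left of the knob.

send_rows([
  {"z":-4,"rz":0.14,"jaw":0},
  {"z":-3,"rz":0.14,"jaw":0},
  {"rz":0.085,"jaw":0},
  {"x":1,"y":-2,"jaw":0},
  {"x":2,"y":-4,"jaw":0},
], grip_force=10)

```text
schema error: expected keys x, y, z, rx, ry, rz, jaw
```

send_rows([
  {"x":2,"y":-4,"jaw":0},
  {"x":2,"y":-4,"jaw":0},
  {"x":2,"y":-4,"jaw":0},
  {"x":2,"y":-4,"jaw":0},
  {"x":2,"y":-4,"jaw":0},
])

```text
schema error: expected keys x, y, z, rx, ry, rz, jaw
```

send_rows([
  {"x":2,"y":-4,"jaw":0},
  {"x":2,"y":-4,"jaw":0},
  {"x":2,"y":-4,"jaw":0},
  {"x":2,"y":-4,"jaw":0},
  {"x":2,"y":-4,"jaw":0},
])

```text
schema error: expected keys x, y, z, rx, ry, rz, jaw
```

send_rows([
  {"x":2,"y":-4,"jaw":0},
  {"x":2,"y":-4,"jaw":0},
  {"x":2,"y":-4,"jaw":0},
  {"x":2,"y":-4,"jaw":0},
  {"x":0,"y":0,"jaw":0},
])

```text
schema error: expected keys x, y, z, rx, ry, rz, jaw
```

```bash
cat > w.py <<'E'
from h import *
st=get_state(); y=np.radians(-6.4); A=np.array([[np.cos(y),np.sin(y)],[-np.sin(y),np.cos(y)]])
d=A@(st["tool_pos"][:2]-[.604,-.016]); X=R.from_quat(st["eef_rot"]).as_matrix()
print("t",st["clock"],"lathe x,y mm",(d*1000).round(1),"z",st["tool_pos"][2].round(4),"toolx deg",np.degrees(np.arctan2(X[1,0],X[0,0])).round(2),"tilt",X[:2,2].round(3),"F",np.round(st["contact_force"],1),"open",round(st["opening"],3))
E
python3 w.py
```

```text
t 0.1 lathe x,y mm [-379.4 -634.9] z 0.249 toolx deg 14.49 tilt [-0.001  0.002] F [0.2 1.4 0.1] open 1.003
```

All keys are required in every row.

send_rows([
  {"x":0,"y":0,"z":-4,"rx":0,"ry":0,"rz":0.14,"jaw":0},
  {"x":0,"y":0,"z":-3,"rx":0,"ry":0,"rz":0.14,"jaw":0},
  {"x":0,"y":0,"z":0,"rx":0,"ry":0,"rz":0.085,"jaw":0},
  {"x":1,"y":-2,"z":0,"rx":0,"ry":0,"rz":0,"jaw":0},
  {"x":2,"y":-4,"z":0,"rx":0,"ry":0,"rz":0,"jaw":0},
], grip_force=10)

```text
clock: 0.6
tool_pos: [0.1905, -0.5505, 0.3192]
eef_rot: [0.998, -0.059, -0.001, 0.001]
contact_force: [1.4, -0.3, 0.9]
opening: 0.568
finger_force: 0.0
```

send_rows([
  {"x":2,"y":-4,"z":0,"rx":0,"ry":0,"rz":0,"jaw":0},
  {"x":2,"y":-4,"z":0,"rx":0,"ry":0,"rz":0,"jaw":0},
  {"x":2,"y":-4,"z":0,"rx":0,"ry":0,"rz":0,"jaw":0},
  {"x":2,"y":-4,"z":0,"rx":0,"ry":0,"rz":0,"jaw":0},
  {"x":2,"y":-4,"z":0,"rx":0,"ry":0,"rz":0,"jaw":0},
])

```text
clock: 1.1
tool_pos: [0.3152, -0.3595, 0.3196]
eef_rot: [0.998, -0.056, -0.0, -0.0]
contact_force: [0.9, -0.3, 0.1]
opening: 0.115
finger_force: 0.0
```

send_rows([
  {"x":2,"y":-4,"z":0,"rx":0,"ry":0,"rz":0,"jaw":0},
  {"x":2,"y":-4,"z":0,"rx":0,"ry":0,"rz":0,"jaw":0},
  {"x":2,"y":-4,"z":0,"rx":0,"ry":0,"rz":0,"jaw":0},
  {"x":2,"y":-4,"z":0,"rx":0,"ry":0,"rz":0,"jaw":0},
  {"x":2,"y":-4,"z":0,"rx":0,"ry":0,"rz":0,"jaw":0},
])

```text
clock: 1.6
tool_pos: [0.4368, -0.1721, 0.3196]
eef_rot: [0.998, -0.056, -0.0, 0.0]
contact_force: [-0.1, -1.0, -0.0]
opening: 0.008
finger_force: 0.0
```

```bash
python3 w.py
```

```text
t 1.6 lathe x,y mm [-148.7 -173.8] z 0.3196 toolx deg -6.43 tilt [-0. -0.] F [-0.1 -1.  -0. ] open 0.008
```

send_rows([
  {"x":2,"y":-4,"z":0,"rx":0,"ry":0,"rz":0,"jaw":0},
  {"x":2,"y":-4,"z":0,"rx":0,"ry":0,"rz":0,"jaw":0},
  {"x":2,"y":-4,"z":0,"rx":0,"ry":0,"rz":0,"jaw":0},
  {"x":2,"y":-4,"z":0,"rx":0,"ry":0,"rz":0,"jaw":0},
  {"x":2,"y":-4,"z":0,"rx":0,"ry":0,"rz":0,"jaw":0},
])

```text
clock: 2.1
tool_pos: [0.5586, 0.0154, 0.3194]
eef_rot: [0.998, -0.056, -0.0, 0.0]
contact_force: [0.8, -0.2, -0.3]
opening: 0.003
finger_force: 0.0
```

send_rows([
  {"x":2,"y":-4,"z":0,"rx":0,"ry":0,"rz":0,"jaw":0},
  {"x":2,"y":-4,"z":0,"rx":0,"ry":0,"rz":0,"jaw":0},
  {"x":0.6,"y":-1,"z":0,"rx":0,"ry":0,"rz":0,"jaw":0},
  {"x":0,"y":0,"z":0,"rx":0,"ry":0,"rz":0,"jaw":0},
  {"x":0,"y":0,"z":0,"rx":0,"ry":0,"rz":0,"jaw":0},
])

```text
clock: 2.6
tool_pos: [0.6133, 0.0962, 0.3192]
eef_rot: [0.998, -0.057, -0.001, 0.001]
contact_force: [1.2, -0.3, 0.8]
opening: 0.008
finger_force: 0.0
```

```bash
python3 w.py; python3 -c "
from h import *
snap('wrist','wrist1')"
```

```text
t 2.6 lathe x,y mm [ -3.3 112.5] z 0.3192 toolx deg -6.51 tilt [-0.001 -0.002] F [ 1.2 -0.3  0.8] open 0.008
```

View pics/wrist1.png

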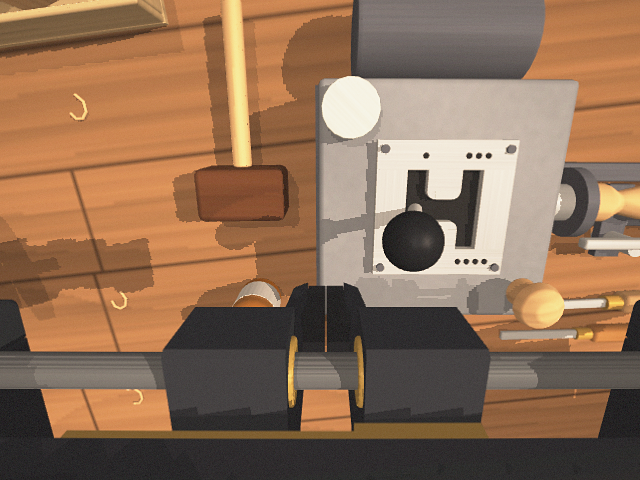

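The wrist view shows the plate with corners (377,140), (519,140), (500,274) and (374,274), the knob at (413,241), and the closed fingers at (327,290).

Run:
```python
from h import *
import pickle
s=pickle.load(open("pics/wrist1.pkl","rb"));T=pickle.load(open("pics/top1.pkl","rb"));S=pickle.load(open("pics/scene1.pkl","rb"))
W=np.array([onz(s,u,v,.115)[:2] for u,v in[(377,140),(519,140),(500,274),(374,274)]]); d=np.diff(W,axis=0)
print(W.round(4).tolist(),W.mean(0),np.linalg.norm(d,axis=1),np.degrees(np.arctan2(d[:,1],d[:,0])))
y=np.radians(-6.4); A=np.array([[np.cos(y),np.sin(y)],[-np.sin(y),np.cos(y)]])
# the screws' (plate corners) mid from the far pair + knob on z=.208
k=onz(s,413,241,.2085); print("knob",k,"lathe",A@(k[:2]-[.604,-.016]))
print("screws",[(A@(onz(s,u,v,.115)[:2]-[.604,-.016])).round(4).tolist() for u,v in[(385,149),(512,149),(494,267),(380,267)]])
```

```text
[[0.6763, 0.0422], [0.6616, -0.0879], [0.5299, -0.0736], [0.5447, 0.0549]] [ 0.60311153 -0.01608976] [0.1309446  0.13243422 0.12939629] [-96.4377047  173.81285391  83.42641848]
knob [0.60589526 0.0343684  0.2085    ] lathe [-0.00373107  0.05026576]
screws [[0.0573, 0.0582], [0.0572, -0.0597], [-0.0595, -0.0583], [-0.0592, 0.058]]
```

All measurements agree to 1–2 mm. Next I descend beside the knob, then push right in steps.

send_rows([
  {"x":0,"y":0,"z":4,"rx":0,"ry":0,"rz":0,"jaw":0},
  {"x":0,"y":0,"z":4,"rx":0,"ry":0,"rz":0,"jaw":0},
  {"x":0,"y":0,"z":3,"rx":0,"ry":0,"rz":0,"jaw":0},
  {"x":0,"y":0,"z":0.9,"rx":0,"ry":0,"rz":0,"jaw":0},
  {"x":0,"y":0,"z":0,"rx":0,"ry":0,"rz":0,"jaw":0},
])

```text
clock: 3.15
tool_pos: [0.6131, 0.0963, 0.2001]
eef_rot: [0.998, -0.057, -0.001, 0.001]
contact_force: [0.1, -0.2, 0.3]
opening: 0.005
finger_force: 0.0
```

send_rows([
  {"x":0,"y":0.5,"z":0,"rx":0,"ry":0,"rz":0,"jaw":0},
  {"x":0,"y":0.5,"z":0,"rx":0,"ry":0,"rz":0,"jaw":0},
  {"x":0,"y":0.5,"z":0,"rx":0,"ry":0,"rz":0,"jaw":0},
  {"x":0,"y":0.5,"z":0,"rx":0,"ry":0,"rz":0,"jaw":0},
  {"x":0,"y":0.5,"z":0,"rx":0,"ry":0,"rz":0,"jaw":0},
])

```text
clock: 3.65
tool_pos: [0.6113, 0.0726, 0.2012]
eef_rot: [0.998, -0.056, 0.0, 0.0]
contact_force: [0.6, 0.1, 1.2]
opening: 0.005
finger_force: 0.0
```

send_rows([
  {"x":0,"y":0.4,"z":0,"rx":0,"ry":0,"rz":0,"jaw":0},
  {"x":0,"y":0.4,"z":0,"rx":0,"ry":0,"rz":0,"jaw":0},
  {"x":0,"y":0.4,"z":0,"rx":0,"ry":0,"rz":0,"jaw":0},
  {"x":0,"y":0.4,"z":0,"rx":0,"ry":0,"rz":0,"jaw":0},
  {"x":0,"y":0.4,"z":0,"rx":0,"ry":0,"rz":0,"jaw":0},
])

```text
clock: 4.15
tool_pos: [0.6093, 0.0538, 0.201]
eef_rot: [0.998, -0.056, 0.001, -0.0]
contact_force: [1.1, 4.7, 3.9]
opening: 0.008
finger_force: 2.3
```

```bash
python3 w.py
```

```text
t 4.15 lathe x,y mm [-2.5 70. ] z 0.201 toolx deg -6.38 tilt [0.001 0.001] F [1.1 4.7 3.9] open 0.008
```

send_rows([
  {"x":0,"y":0.5,"z":0,"rx":0,"ry":0,"rz":0,"jaw":0},
  {"x":0,"y":0.5,"z":0,"rx":0,"ry":0,"rz":0,"jaw":0},
  {"x":0,"y":0.5,"z":0,"rx":0,"ry":0,"rz":0,"jaw":0},
  {"x":0,"y":0.5,"z":0,"rx":0,"ry":0,"rz":0,"jaw":0},
  {"x":0,"y":0.5,"z":0,"rx":0,"ry":0,"rz":0,"jaw":0},
])

```text
clock: 4.65
tool_pos: [0.6059, 0.0277, 0.2006]
eef_rot: [0.998, -0.056, -0.0, 0.0]
contact_force: [0.6, 2.3, 3.0]
opening: 0.009
finger_force: 1.8
```

```bash
python3 w.py; python3 -c "
from h import *
s=snap('scene','scene2');t=snap('top','top2')
cv2.imwrite('pics/c2.png',cv2.hconcat([cv2.resize(s['img'][220:370,200:360],None,fx=2.5,fy=2.5),cv2.resize(t['img'][120:270,280:440],None,fx=2.5,fy=2.5)])[:,:,::-1])"
```

```text
t 4.65 lathe x,y mm [-3.  43.6] z 0.2006 toolx deg -6.45 tilt [-0. -0.] F [0.6 2.3 3. ] open 0.009
```

View pics/c2.png

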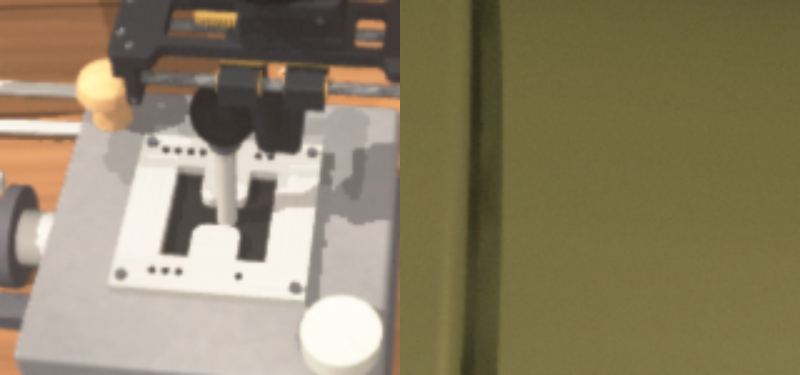

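The scene crop shows the lever crossing in the middle channel, with the stem near mid-gate at (228,215) and the finger against the knob. The force is low, so I continue right.

send_rows([
  {"x":0,"y":0.5,"z":0,"rx":0,"ry":0,"rz":0,"jaw":0},
  {"x":0,"y":0.5,"z":0,"rx":0,"ry":0,"rz":0,"jaw":0},
  {"x":0,"y":0.5,"z":0,"rx":0,"ry":0,"rz":0,"jaw":0},
  {"x":0,"y":0.5,"z":0,"rx":0,"ry":0,"rz":0,"jaw":0},
  {"x":0,"y":0.5,"z":0,"rx":0,"ry":0,"rz":0,"jaw":0},
])

```text
clock: 5.25
tool_pos: [0.6031, 0.0029, 0.2007]
eef_rot: [0.998, -0.056, -0.0, 0.0]
contact_force: [0.2, 2.8, 2.0]
opening: 0.007
finger_force: 1.5
```

send_rows([
  {"x":0,"y":0.5,"z":0,"rx":0,"ry":0,"rz":0,"jaw":0},
  {"x":0,"y":0.5,"z":0,"rx":0,"ry":0,"rz":0,"jaw":0},
  {"x":0,"y":0.5,"z":0,"rx":0,"ry":0,"rz":0,"jaw":0},
  {"x":0,"y":0.4,"z":0,"rx":0,"ry":0,"rz":0,"jaw":0},
  {"x":0,"y":0.3,"z":0,"rx":0,"ry":0,"rz":0,"jaw":0},
])

```text
clock: 5.75
tool_pos: [0.6003, -0.0188, 0.2002]
eef_rot: [0.998, -0.056, -0.001, 0.0]
contact_force: [0.4, 2.7, -1.7]
opening: 0.005
finger_force: 1.2
```

```bash
python3 w.py
```

```text
t 5.75 lathe x,y mm [-3.3 -3.2] z 0.2002 toolx deg -6.44 tilt [-0.001 -0.   ] F [ 0.4  2.7 -1.7] open 0.005
```

send_rows([
  {"x":0,"y":0.3,"z":0,"rx":0,"ry":0,"rz":0,"jaw":0},
  {"x":0,"y":0.2,"z":0,"rx":0,"ry":0,"rz":0,"jaw":0},
  {"x":0,"y":0.2,"z":0,"rx":0,"ry":0,"rz":0,"jaw":0},
  {"x":0,"y":0,"z":0,"rx":0,"ry":0,"rz":0,"jaw":0},
  {"x":0,"y":0,"z":0,"rx":0,"ry":0,"rz":0,"jaw":0},
])

```text
clock: 6.25
tool_pos: [0.5999, -0.0253, 0.2007]
eef_rot: [0.998, -0.056, -0.0, 0.0]
contact_force: [-0.2, 1.7, -1.4]
opening: 0.004
finger_force: 0.9
```

```bash
python3 w.py; python3 -c "
from h import *
s=snap('scene','scene3');t=snap('wrist','wrist3')
cv2.imwrite('pics/c3.png',cv2.hconcat([cv2.resize(s['img'][220:370,200:360],None,fx=2.5,fy=2.5),cv2.resize(t['img'],(400,300)).copy() if 0 else cv2.copyMakeBorder(cv2.resize(t['img'],(400,300)),0,75,0,0,0)])[:,:,::-1])"
```

```text
t 6.25 lathe x,y mm [-3.  -9.7] z 0.2007 toolx deg -6.43 tilt [-0. -0.] F [-0.2  1.7 -1.4] open 0.004
```

View pics/c3.png

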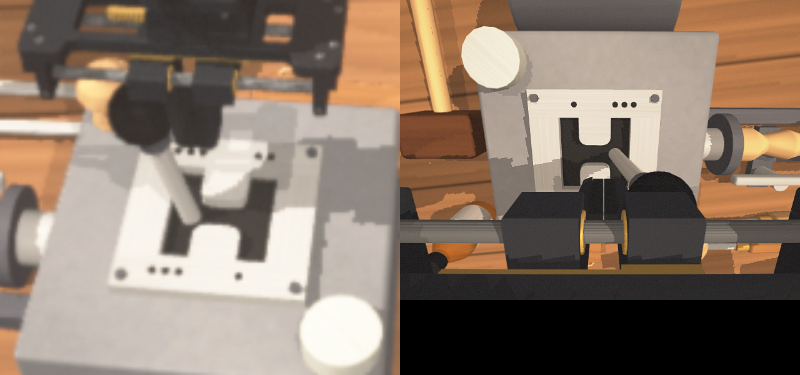

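The scene crop shows the knob at (140,110), i.e. pixel (256,264), with the stem in the right leg. I'll check the numbers.

```bash
cat > k.py <<'E'
from h import *
import pickle,sys
n,u,v,z=sys.argv[1],*map(float,sys.argv[2:])
s=pickle.load(open(f"pics/{n}.pkl","rb")); y=np.radians(-6.4); A=np.array([[np.cos(y),np.sin(y)],[-np.sin(y),np.cos(y)]])
k=onz(s,u,v,z); d=A@(k[:2]-[.6033,-.0163]); print((d*1000).round(1))
E
python3 k.py scene3 256 264 .2085; python3 k.py scene1 316 269.2 .2085
```

```text
[ -5.2 -45.3]
[-2.  51.6]
```

send_rows([
  {"x":0,"y":0.2,"z":0,"rx":0,"ry":0,"rz":0,"jaw":0},
  {"x":0,"y":0.2,"z":0,"rx":0,"ry":0,"rz":0,"jaw":0},
  {"x":0,"y":0.1,"z":0,"rx":0,"ry":0,"rz":0,"jaw":0},
  {"x":0,"y":0,"z":0,"rx":0,"ry":0,"rz":0,"jaw":0},
  {"x":0,"y":0,"z":0,"rx":0,"ry":0,"rz":0,"jaw":0},
])

```text
clock: 6.85
tool_pos: [0.5995, -0.0303, 0.2007]
eef_rot: [0.998, -0.056, 0.0, 0.0]
contact_force: [-0.7, 2.4, -2.1]
opening: 0.006
finger_force: 1.0
```

```bash
python3 w.py
```

```text
t 6.85 lathe x,y mm [ -2.9 -14.7] z 0.2007 toolx deg -6.43 tilt [ 0. -0.] F [-0.7  2.4 -2.1] open 0.006
```

Now in the right leg. I'll back off left, go round behind the knob, and take contact.

send_rows([
  {"x":0,"y":-1,"z":0,"rx":0,"ry":0,"rz":0,"jaw":0},
  {"x":0,"y":-2,"z":0,"rx":0,"ry":0,"rz":0,"jaw":0},
  {"x":-2,"y":0,"z":0,"rx":0,"ry":0,"rz":0,"jaw":0},
  {"x":-2.5,"y":0,"z":0,"rx":0,"ry":0,"rz":0,"jaw":0},
  {"x":-1.5,"y":0,"z":0,"rx":0,"ry":0,"rz":0,"jaw":0},
])

```text
clock: 7.35
tool_pos: [0.5417, 0.0065, 0.2009]
eef_rot: [0.998, -0.056, -0.0, 0.001]
contact_force: [1.0, -0.4, 0.5]
opening: 0.008
finger_force: 0.0
```

send_rows([
  {"x":0,"y":0,"z":0,"rx":0,"ry":0,"rz":0,"jaw":0},
  {"x":0,"y":2,"z":0,"rx":0,"ry":0,"rz":0,"jaw":0},
  {"x":0,"y":2.5,"z":0,"rx":0,"ry":0,"rz":0,"jaw":0},
  {"x":0,"y":2,"z":0,"rx":0,"ry":0,"rz":0,"jaw":0},
  {"x":0,"y":0,"z":0,"rx":0,"ry":0,"rz":0,"jaw":0},
])

```text
clock: 7.85
tool_pos: [0.5368, -0.0624, 0.2009]
eef_rot: [0.998, -0.059, 0.001, 0.002]
contact_force: [0.2, -0.3, -0.6]
opening: 0.003
finger_force: 0.0
```

```bash
python3 w.py; python3 -c "
from h import *
s=snap('scene','scene4');t=snap('wrist','wrist4')
cv2.imwrite('pics/c4.png',cv2.hconcat([cv2.resize(s['img'][220:370,200:360],None,fx=2.5,fy=2.5),cv2.copyMakeBorder(cv2.resize(t['img'],(400,300)),0,75,0,0,0)])[:,:,::-1])"
```

```text
t 7.85 lathe x,y mm [-61.7 -53.6] z 0.2009 toolx deg -6.77 tilt [ 0.001 -0.003] F [ 0.2 -0.3 -0.6] open 0.003
```

View pics/c4.png

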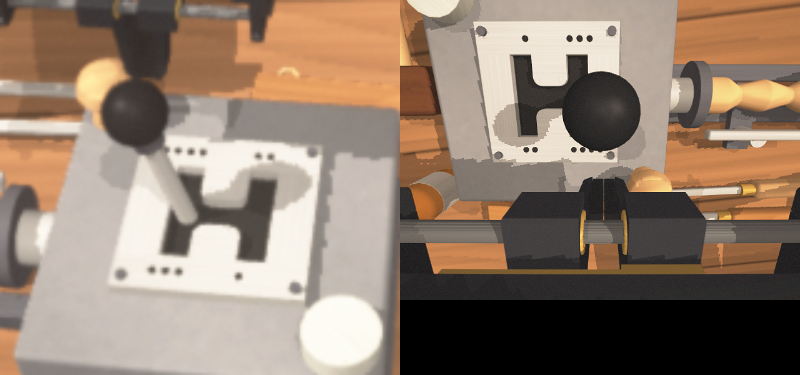

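The lever stands in the right leg at neutral, with the knob at scene pixel (254,264.8). The fingers are straight behind it.

```bash
python3 k.py scene4 254 264.8 .2085; python3 k.py wrist4 401 177.5 .2085
```

```text
[ -3.3 -48.2]
[ -2.5 -76.8]
```

send_rows([
  {"x":1,"y":0,"z":0,"rx":0,"ry":0,"rz":0,"jaw":0},
  {"x":1,"y":0,"z":0,"rx":0,"ry":0,"rz":0,"jaw":0},
  {"x":0.5,"y":0,"z":0,"rx":0,"ry":0,"rz":0,"jaw":0},
  {"x":0.5,"y":0,"z":0,"rx":0,"ry":0,"rz":0,"jaw":0},
  {"x":0,"y":0,"z":0,"rx":0,"ry":0,"rz":0,"jaw":0},
])

```text
clock: 8.45
tool_pos: [0.5657, -0.0612, 0.2004]
eef_rot: [0.998, -0.056, -0.001, -0.0]
contact_force: [-1.5, 1.3, 0.1]
opening: 0.006
finger_force: 0.7
```

Knob at y = -48 is within play of the leg's centre. (The wrist pixel I gave was wrong; I should have used 322.) Light contact is made, so I push forward.

send_rows([
  {"x":0.4,"y":0,"z":0,"rx":0,"ry":0,"rz":0,"jaw":0},
  {"x":0.4,"y":0,"z":0,"rx":0,"ry":0,"rz":0,"jaw":0},
  {"x":0.4,"y":0,"z":0,"rx":0,"ry":0,"rz":0,"jaw":0},
  {"x":0.4,"y":0,"z":0,"rx":0,"ry":0,"rz":0,"jaw":0},
  {"x":0.4,"y":0,"z":0,"rx":0,"ry":0,"rz":0,"jaw":0},
])

```text
clock: 8.95
tool_pos: [0.586, -0.064, 0.2008]
eef_rot: [0.998, -0.056, 0.0, 0.0]
contact_force: [-3.0, 0.2, 1.6]
opening: 0.005
finger_force: 1.3
```

```bash
python3 w.py
```

```text
t 8.95 lathe x,y mm [-12.5 -49.7] z 0.2008 toolx deg -6.43 tilt [ 0. -0.] F [-3.   0.2  1.6] open 0.005
```

send_rows([
  {"x":0.5,"y":0,"z":0,"rx":0,"ry":0,"rz":0,"jaw":0},
  {"x":0.5,"y":0,"z":0,"rx":0,"ry":0,"rz":0,"jaw":0},
  {"x":0.5,"y":0,"z":0,"rx":0,"ry":0,"rz":0,"jaw":0},
  {"x":0.5,"y":0,"z":0,"rx":0,"ry":0,"rz":0,"jaw":0},
  {"x":0.5,"y":0,"z":0,"rx":0,"ry":0,"rz":0,"jaw":0},
])

```text
clock: 9.45
tool_pos: [0.6104, -0.0663, 0.2002]
eef_rot: [0.998, -0.056, -0.001, -0.0]
contact_force: [-2.0, 0.9, -1.7]
opening: 0.004
finger_force: 1.4
```

send_rows([
  {"x":0.3,"y":0,"z":0,"rx":0,"ry":0,"rz":0,"jaw":0},
  {"x":0.2,"y":0,"z":0,"rx":0,"ry":0,"rz":0,"jaw":0},
  {"x":0.2,"y":0,"z":0,"rx":0,"ry":0,"rz":0,"jaw":0},
  {"x":0.2,"y":0,"z":0,"rx":0,"ry":0,"rz":0,"jaw":0},
  {"x":0,"y":0,"z":0,"rx":0,"ry":0,"rz":0,"jaw":0},
])

```text
clock: 9.95
tool_pos: [0.6197, -0.0676, 0.2007]
eef_rot: [0.998, -0.056, 0.0, -0.0]
contact_force: [-3.2, 0.2, -1.9]
opening: 0.007
finger_force: 1.3
```

```bash
python3 w.py
```

```text
t 9.95 lathe x,y mm [ 21.3 -49.5] z 0.2007 toolx deg -6.42 tilt [ 0. -0.] F [-3.2  0.2 -1.9] open 0.007
```

send_rows([
  {"x":0.2,"y":0,"z":0,"rx":0,"ry":0,"rz":0,"jaw":0},
  {"x":0.1,"y":0,"z":0,"rx":0,"ry":0,"rz":0,"jaw":0},
  {"x":0.1,"y":0,"z":0,"rx":0,"ry":0,"rz":0,"jaw":0},
  {"x":0,"y":0,"z":0,"rx":0,"ry":0,"rz":0,"jaw":0},
  {"x":0,"y":0,"z":0,"rx":0,"ry":0,"rz":0,"jaw":0},
])

```text
clock: 10.45
tool_pos: [0.6235, -0.068, 0.2007]
eef_rot: [0.998, -0.056, 0.0, 0.0]
contact_force: [-1.3, 1.6, -1.3]
opening: 0.004
finger_force: 1.3
```

send_rows([
  {"x":0.1,"y":0,"z":0,"rx":0,"ry":0,"rz":0,"jaw":0},
  {"x":0,"y":0,"z":0,"rx":0,"ry":0,"rz":0,"jaw":0},
  {"x":0.1,"y":0,"z":0,"rx":0,"ry":0,"rz":0,"jaw":0},
  {"x":0,"y":0,"z":0,"rx":0,"ry":0,"rz":0,"jaw":0},
  {"x":0,"y":0,"z":0,"rx":0,"ry":0,"rz":0,"jaw":0},
])

```text
clock: 10.95
tool_pos: [0.6254, -0.0683, 0.2007]
eef_rot: [0.998, -0.056, 0.0, 0.0]
contact_force: [-1.9, 1.8, -2.5]
opening: 0.009
finger_force: 1.4
```

```bash
python3 w.py
```

```text
t 10.95 lathe x,y mm [ 27.1 -49.6] z 0.2007 toolx deg -6.43 tilt [ 0. -0.] F [-1.9  1.8 -2.5] open 0.009
```

send_rows([
  {"x":0.1,"y":0,"z":0,"rx":0,"ry":0,"rz":0,"jaw":0},
  {"x":0.1,"y":0,"z":0,"rx":0,"ry":0,"rz":0,"jaw":0},
  {"x":0,"y":0,"z":0,"rx":0,"ry":0,"rz":0,"jaw":0},
  {"x":0,"y":0,"z":0,"rx":0,"ry":0,"rz":0,"jaw":0},
  {"x":0,"y":0,"z":0,"rx":0,"ry":0,"rz":0,"jaw":0},
])

```text
clock: 11.45
tool_pos: [0.6271, -0.0684, 0.2006]
eef_rot: [0.998, -0.056, -0.0, 0.0]
contact_force: [-2.8, 0.6, -3.2]
opening: 0.008
finger_force: 2.0
```

```bash
python3 w.py; python3 -c "
from h import *
s=snap('scene','scene5');t=snap('wrist','wrist5')
cv2.imwrite('pics/c5.png',cv2.hconcat([cv2.resize(s['img'][220:370,200:360],None,fx=2.5,fy=2.5),cv2.copyMakeBorder(cv2.resize(t['img'],(400,300)),0,75,0,0,0)])[:,:,::-1])"
```

```text
t 11.45 lathe x,y mm [ 28.8 -49.5] z 0.2006 toolx deg -6.42 tilt [-0.001  0.   ] F [-2.8  0.6 -3.2] open 0.008
```

View pics/c5.png

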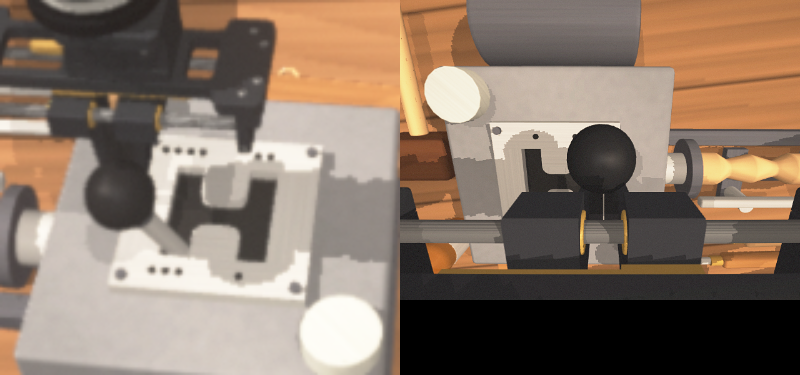

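The lever is in the third slot, with the knob at scene pixel (248,298) and wrist pixel (322,254). I'll measure it while feeling for the stop.

```bash
python3 k.py scene5 248 298 .201; python3 k.py wrist5 322 254 .201
```

```text
[ 58.3 -46.6]
[ 56.9 -46.7]
```

send_rows([
  {"x":0.1,"y":0,"z":0,"rx":0,"ry":0,"rz":0,"jaw":0},
  {"x":0,"y":0,"z":0,"rx":0,"ry":0,"rz":0,"jaw":0},
  {"x":0.1,"y":0,"z":0,"rx":0,"ry":0,"rz":0,"jaw":0},
  {"x":0,"y":0,"z":0,"rx":0,"ry":0,"rz":0,"jaw":0},
  {"x":0,"y":0,"z":0,"rx":0,"ry":0,"rz":0,"jaw":0},
])

```text
clock: 12.05
tool_pos: [0.6288, -0.0686, 0.2004]
eef_rot: [0.998, -0.056, -0.001, 0.0]
contact_force: [-4.1, 1.8, -4.0]
opening: 0.001
finger_force: 2.6
```

send_rows([
  {"x":0.1,"y":0,"z":0,"rx":0,"ry":0,"rz":0,"jaw":0},
  {"x":0,"y":0,"z":0,"rx":0,"ry":0,"rz":0,"jaw":0},
  {"x":0.1,"y":0,"z":0,"rx":0,"ry":0,"rz":0,"jaw":0},
  {"x":0,"y":0,"z":0,"rx":0,"ry":0,"rz":0,"jaw":0},
  {"x":0,"y":0,"z":0,"rx":0,"ry":0,"rz":0,"jaw":0},
])

```text
clock: 12.55
tool_pos: [0.6302, -0.0687, 0.2001]
eef_rot: [0.998, -0.056, -0.001, -0.0]
contact_force: [-6.6, 3.0, -3.2]
opening: 0.005
finger_force: 3.1
```

```bash
python3 w.py
```

```text
t 12.55 lathe x,y mm [ 31.9 -49.5] z 0.2001 toolx deg -6.42 tilt [-0.003  0.   ] F [-6.6  3.  -3.2] open 0.005
```

The force is climbing and the tool lags its command, so it is on the stop. One more small nudge to confirm, then I back off.

send_rows([
  {"x":0.1,"y":0,"z":0,"rx":0,"ry":0,"rz":0,"jaw":0},
  {"x":0.1,"y":0,"z":0,"rx":0,"ry":0,"rz":0,"jaw":0},
  {"x":0,"y":0,"z":0,"rx":0,"ry":0,"rz":0,"jaw":0},
  {"x":0,"y":0,"z":0,"rx":0,"ry":0,"rz":0,"jaw":0},
  {"x":0,"y":0,"z":0,"rx":0,"ry":0,"rz":0,"jaw":0},
])

```text
clock: 13.05
tool_pos: [0.6315, -0.0689, 0.1999]
eef_rot: [0.998, -0.056, -0.002, -0.0]
contact_force: [-5.5, 3.0, -3.7]
opening: 0.001
finger_force: 3.5
```

send_rows([
  {"x":-1,"y":0,"z":0,"rx":0,"ry":0,"rz":0,"jaw":0},
  {"x":-2,"y":0,"z":0,"rx":0,"ry":0,"rz":0,"jaw":0},
  {"x":-3,"y":0,"z":0,"rx":0,"ry":0,"rz":0,"jaw":0},
  {"x":0,"y":0,"z":0,"rx":0,"ry":0,"rz":0,"jaw":0},
  {"x":0,"y":0,"z":-4,"rx":0,"ry":0,"rz":0,"jaw":0},
])

```text
clock: 13.55
tool_pos: [0.5728, -0.0631, 0.2385]
eef_rot: [0.998, -0.056, -0.002, 0.0]
contact_force: [-0.1, -0.4, 0.0]
opening: 0.005
finger_force: 0.0
```

send_rows([
  {"x":0,"y":0,"z":-4,"rx":0,"ry":0,"rz":0,"jaw":0},
  {"x":-3,"y":0,"z":-2,"rx":0,"ry":0,"rz":0,"jaw":0},
  {"x":-2,"y":0,"z":0,"rx":0,"ry":0,"rz":0,"jaw":0},
  {"x":0,"y":0,"z":0,"rx":0,"ry":0,"rz":0,"jaw":0},
  {"x":0,"y":0,"z":0,"rx":0,"ry":0,"rz":0,"jaw":0},
])

```text
clock: 14.05
tool_pos: [0.5264, -0.0573, 0.3018]
eef_rot: [0.998, -0.056, 0.003, 0.0]
contact_force: [-0.4, -0.4, -0.4]
opening: 0.004
finger_force: 0.0
```

```bash
python3 w.py; python3 -c "
from h import *
s=snap('scene','scene6');t=snap('wrist','wrist6')
cv2.imwrite('pics/c6.png',cv2.hconcat([cv2.resize(s['img'][220:370,200:360],None,fx=2.5,fy=2.5),cv2.copyMakeBorder(cv2.resize(t['img'],(400,300)),0,75,0,0,0)])[:,:,::-1])"
```

```text
t 14.05 lathe x,y mm [-72.5 -49.7] z 0.3018 toolx deg -6.46 tilt [ 0.005 -0.001] F [-0.4 -0.4 -0.4] open 0.004
```

View pics/c6.png

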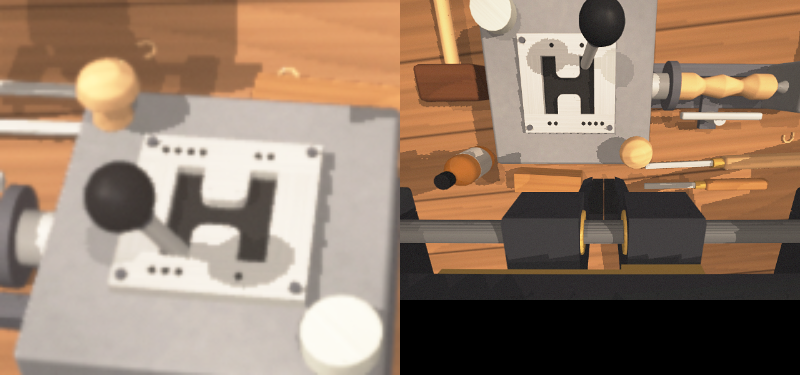

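The lever stays in the third slot, and the mushroom, tin and other things are undisturbed. A last numeric check of fore travel from mask-fitted circles.

Run:
```python
from h import *
import pickle
y=np.radians(-6.4); A=np.array([[np.cos(y),np.sin(y)],[-np.sin(y),np.cos(y)]])
rs=[]
for n,(x0,y0,x1,y1) in(("scene6",(228,275,268,316)),("wrist6",(283,0,365,80))):
    s=pickle.load(open(f"pics/{n}.pkl","rb")); g=cv2.cvtColor(s["img"],cv2.COLOR_RGB2HSV)[:,:,2][y0:y1,x0:x1]
    m=(g<(100 if "sc" in n else 80)).astype(np.uint8); m=cv2.morphologyEx(m,cv2.MORPH_OPEN,np.ones((9,9),np.uint8))
    c=max(cv2.findContours(m,0,2)[0],key=cv2.contourArea); (u,v),r=cv2.minEnclosingCircle(c); u+=x0;v+=y0; M=cv2.moments(c)
    print(n,u,v,r,"centroid",M["m10"]/M["m00"]+x0,M["m01"]/M["m00"]+y0,"lathe",(A@(onz(s,u,v,.201)[:2]-[.6033,-.0163])*1000).round(1)); rs.append(ray(s,u,v))
k,e=meet(*rs); d=A@(k[:2]-[.6033,-.0163]); print(k,e,d,"fore",np.arcsin(d[0]/.205))
```

```text
scene6 248.0 299.0 14.4223051071167 centroid 247.63006654567454 298.6609195402299 lathe [ 60.2 -46.2]
wrist6 322.0 34.25 41.821895599365234 centroid 322.3428413488115 34.824580799705174 lathe [ 59.3 -46.2]
[ 0.65729351 -0.06894866  0.2001869 ] 0.00024787005617363136 [ 0.05952571 -0.04630195] fore 0.294612762808503
```

```bash
python3 -c "
from plant import *
print(finish_job())"
```

```text
the job is handed in; nothing more can be done
None
```

The lathe is in third speed and the job is handed in: the gear lever was pushed across the middle channel and fully home in the third slot (measured about 0.29 rad fore, nominal 0.28), with push forces under about 8 N and nothing else seen to move.

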